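Start the pouch filler from its control box

TASK

Start the pouch filler from the grey control box, pressing with closed fingers: first tip the rocker switch fully over by pressing down its raised far half, then push the square key right down so that it stays down, and last press the large mushroom button all the way down and keep it down: it is a hold-to-run button, so finish while still holding it pressed. Leave the small round button alone, and leave the loose things round the box where they stand: nothing is to be picked up or pushed about.

Things in the scene. Friction and masses are not known exactly. Their poses are not given: they have to be found in the camera images.
- console: The grey sheet-metal control box, fixed to the table: 104 mm along its x, 280 mm along its y, top face level at 50 mm above the table. Origin: centre of its underside; x points away from the robot at yaw 0, y to the left, z up. Four black controls on aluminium plates stand in a row along its y; which control is in which place varies.
- rocker (a joint): Angle of the rocker switch (rad): -0.16 off (far, +x half raised), +0.16 fully on (far half down and level). It has no spring: a stiff friction pivot along y, which takes about 2 N on the end of a half to move and stays where it is left.
- rocker_raised_half (a point): Point on the top of the rocker's far (+x) half, the half to press, 18 mm from the pivot; moves with the rocker. The rocker is a black shallow V, 53 mm along x and 28 mm wide, rocking about its middle, the pressed half lying level; the pivot line is 66 mm above the table. This point is about 72 mm above the table when off and 66 mm when fully on. The far edge is 26 mm from the pivot; the frame round it stands 59 mm above the table.
- key (a joint): How far the square key is pushed down (m): 0 up, 0.007 fully down. No spring: it takes about 2 N to move and stays where it is left.
- key_top (a point): Centre of the top of the square key, black, 26 x 26 mm, top 70 mm above the table when up, 63 mm when fully down (its square frame, 34 mm over all, ends 58 mm above the table).
- mushroom (a joint): How far the mushroom button is pressed (m): 0 up, 0.008 fully down. Sprung: about 0.5 N to start and 2.5 N to reach the bottom; it comes back up when let go.
- mushroom_top (a point): Centre of the flat top of the mushroom button, the largest round control, black, cap 40 mm across, its top 78 mm above the table when up and 70 mm when fully down.
- mushroom_module: The mushroom button with its plate and collar; origin at the centre of the plate's underside. Its mounting plate is 84 mm along x, 54 mm along y, 4 mm thick and lies level on the control box (underside 50 mm above the table), axes parallel to the box's; the four plates sit side by side 60 mm apart in any order.
- round (a joint): How far the small round button is pressed (m): 0 up, 0.006 down; sprung. Not to be pressed.
- round_top (a point): Centre of the top of the small round button, black, 20 mm across, 67 mm above the table; leave it alone.
- weight_0: A bystander beside the control box: a brass laboratory weight, 32 mm across and 34 mm tall; origin at the centre of its underside. Leave it where it stands.
- spare_knob_0: A bystander beside the control box: a small black star knob with a brass insert, 32 mm across and 20 mm tall; origin at the centre of its underside. Leave it where it stands.
- syringe: A bystander beside the control box: a plastic syringe lying down, 123 mm long and 23 mm tall; origin at the centre of its underside. Leave it where it stands.
- tape_clear: A bystander beside the control box: a roll of pale brown tape lying flat, 72 mm across and 18 mm tall; origin at the centre of its underside. Leave it where it stands.

How it is judged:
On the way, in this order (a step that is already met when the one before it is completed fails the run):
1. the rocker is tipped fully over (value of joint rocker above 0.11 rad), for 0.1 s.
2. the square key is pushed right down (value of joint rocker above 0.11 rad and value of joint key above 0.0055 m), for 0.1 s.
3. the mushroom button is pressed all the way down by the fingers and held (all of step 2 and value of joint mushroom above 0.006 m and contact force between the fingers and mushroom_module above 1 N), for 0.5 s.
At the end, for the whole second after the job is handed in: The rocker is on (past 0.11 rad), the square key is down (past 5.5 mm of 7), the mushroom button is down (past 6 mm of 8) with the fingers pressing on it with more than 1 N, and the small round button is up (within 1.5 mm) (all of step 3 and value of joint round below 0.0015 m); the arm keeps its last pose, push and grip.
It fails at once if the square key is pushed before the rocker is on (value of joint key above 0.002 m and value of joint rocker below 0.08 rad).
It fails at once if the mushroom button is pressed before the rocker is on and the key is down (value of joint mushroom above 0.003 m and (value of joint key below 0.005 m or value of joint rocker below 0.08 rad)).
It fails at once if the small round button is pressed (value of joint round above 0.002 m).
It fails at once if a loose thing by the box is lifted or pushed more than 15 mm (distance of any of weight_0, spare_knob_0, syringe, tape_clear from where it was at the start of the episode above 0.015 m).
It also fails if it takes over 45 s, if anything falls off the work surface, if the arm or the gripper's body presses on something with over 40 N, if the wrist force passes 120 N, or if a joint passes its speed limit or range.

ROBOT

A 7-joint arm with a two-finger parallel gripper is mounted at the origin on a cart in front of the work surface, level with it; the furniture and walls round the work are solid. World frame = base frame: x ahead of the robot, y to its left, z up, the work surface at z = 0. Lengths are in m, angles in rad, forces in N, time in s.
With the tool pointing down it reaches from about 0.4 to 0.85 m from the base axis. Payload 10.4 kg.
Tool frame: the origin (TCP) lies midway between the tips of the shut fingers; the grasp point (between the pads) lies 19 mm behind it; z points along the fingers, y is the line along which they close (so a half turn about z gives the same grasp; the last joint's range is limited). The gripper opens to 87 mm and grips with 3 to 60 N. Pads are 19 mm wide; open, the fingers measure 117 mm over their backs; the gripper's body (75 mm by 190 mm) begins 51 mm behind the grasp point.
Start: joints at [-1.146, 0.332, -0.065, 1.46, 0.022, 1.35, -0.088], TCP at [0.271, 0.563, 0.223] pointing down, gripper open.
Joint ranges: [-2.6, 2.6], [-0.5, 2.12], [-1.47, 1.34], [0.16, 2.42], [-1.27, 4.41], [0.06, 2.06], [-2.6, 2.6]. Speed limits (rad/s): [2.22, 2.22, 2.79, 2.79, 3.14, 3.14, 3.14].

INTERFACE

Orientations are given as a unit quaternion [x, y, z, w].
In Python, from bench import sensors, eyes, order gives the robot as it stands.
- The arm moves only by the tool arm_command, never from a script. Its argument "steps" is a list of rows, each an object with "rot": the turn, a rotation vector about the world's x, y, z in degrees, a list of three; "slide": the shift along the world's x, y, z in m, a list of three; "grip": the opening, from 0 (shut) to 1 (fully open). A call has exactly 8 rows; each row shifts and turns the commanded pose from where the row before left it; what a row does not reach is not made up. A row lasts 1/8 s, in which the tool goes at most 62.5 mm and 10.7 degrees, less where a joint would pass 70% of its speed; a pose out of reach is approached as far as the arm can. A call with a gripper value outside its range is refused whole. The fingers move at their own pace and stop on an object; "newtons" is the grip in N (left out, the last holds). Time passes only in rows, so rows that do not move let the fingers close, or fill a call up. It gives the time, the measured TCP pose, the force, the opening and the grip force at its end, in the units of the state.
- sensors.read_state(): the state, without advancing time (a new reading comes with each control period).
- eyes.camera(name): name is "side" or "top"; returns a dict with "pixels" (400x640x3 uint8, red, green, blue), "intrinsics" (3x3 intrinsics, pixels), "pose" (4x4, takes a point from camera to world coordinates). Camera axes: x right, y down, z forward; pixel columns grow to the right and rows downward; lengths in m; the calibration is good to about 2 mm. A picture is of the moment at which its call begins. There is no depth.
- order.close_job(): hands the job in; it is judged then, once.
Trained networks look in a picture, given as the dict that the camera call returned (one of the last four; its "shot" number tells which), for a name from the list of things; names that differ only in an ending like _2 or _b are one class to them, and where a whole thing is asked for, a point or a joint stands for the part that bears it (a point fixed in the world has none). Each returns a list of dicts, best first, with "conf" (0 to 1); they miss things now and then, are a little off and sometimes report something else, mostly with a low value. They report only what shows in the picture. A call takes as long as a camera call.
- eyes.look_for(name, picture): "bbox" ([left, top, right, bottom] in pixels, round what is visible of it).
The state is a dict: "time": time; "joint_positions": joint angles; "joint_vel": joint speeds; "joint_torque": joint torques, N m; "ee_pos": TCP position; "eef_rot": TCP orientation; "ft_force": force on the tool from outside, world axes, zero at the start; "torque": the same for the moment, N m; "width": finger opening in m; "grip_force": force on a finger pad.
Only numpy, scipy, OpenCV 4.12 (cv2) and the standard library are available. Lean on these libraries where they do the work, as an engineer would, in place of code of your own. Each camera call takes 0.05 s, during which the arm holds its last target. There are 200 camera calls.

## Working session

There is one attempt and no reset: what is moved stays moved. The work goes in short steps, Python scripts to look and compute and a tool call to move; the robot and the scene stay as the last step left them, time stands still between calls to the robot, and variables do not carry over. Pictures are saved under pics/ and viewed, at most 10 in all, crops included, and the job is handed in when it is done.

Besides the shell and the picture viewer there is one more tool, called as name(argument=value, ...), one argument or row to a line, values as JSON. arm_command: Moves the arm, as the interface text tells. Its arguments: {"type":"object","properties":{"steps":{"type":"array","items":{"type":"object","properties":{"rot":{"type":"array","items":{"type":"number"}},"slide":{"type":"array","items":{"type":"number"}},"grip":{"type":"number"}}}},"newtons":{"type":"number"}},"required":["steps"]}

```bash
mkdir -p pics; cat > h.py <<'E'
import numpy as np, cv2
from bench import sensors, eyes, order
def ray(p,uv,z):
    K=np.array(p["intrinsics"]);T=np.array(p["pose"])
    d=T[:3,:3]@np.linalg.solve(K,[uv[0],uv[1],1.]);o=T[:3,3]
    return o+d*(z-o[2])/d[2]
def snap(n,f):
    p=eyes.camera(n);cv2.imwrite('pics/'+f,p["pixels"][:,:,::-1]);return p
E
python3 - <<'E'
from h import *
H=dict(rocker=.066,key=.070,mushroom=.078,round=.067,console=.05,weight_0=.034,spare_knob_0=.02,syringe=.02,tape_clear=.018)
for c in("top","side"):
    p=snap(c,c+'1.png')
    print(c,np.round(np.array(p["pose"]),3).tolist())
    for n,z in H.items():
        for d in eyes.look_for(n,p)[:2]:
            b=d["bbox"];print(n,round(d["conf"],2),np.round(b),np.round(ray(p,((b[0]+b[2])/2,(b[1]+b[3])/2),z),3))
s=sensors.read_state();print(s["time"],s["ee_pos"],s["eef_rot"],s["ft_force"])
E
```

```text
top [[0.086, -0.967, 0.239, 0.331], [-0.996, -0.084, 0.02, 0.069], [0.001, -0.24, -0.971, 0.906], [0.0, 0.0, 0.0, 1.0]]
rocker 0.72 [267. 202. 278. 224.] [0.516 0.183 0.066]
key 0.71 [318. 205. 334. 220.] [0.527 0.069 0.07 ]
key 0.5 [250. 182. 379. 244.] [0.522 0.094 0.07 ]
mushroom 0.82 [289. 201. 308. 220.] [0.523 0.127 0.078]
mushroom 0.55 [211. 214. 243. 247.] [0.468 0.272 0.078]
round 0.45 [352. 207. 362. 216.] [0.535 0.003 0.067]
console 0.64 [248. 184. 381. 242.] [0.527 0.094 0.05 ]
weight_0 0.48 [280. 254. 297. 268.] [0.421 0.141 0.034]
spare_knob_0 0.48 [309. 254. 329. 273.] [0.423 0.074 0.02 ]
syringe 0.53 [337. 257. 394. 267.] [ 0.435 -0.027  0.02 ]
syringe 0.29 [269. 200. 275. 227.] [0.525 0.19  0.02 ]
side [[0.999, -0.033, 0.007, 0.495], [-0.025, -0.593, 0.805, -0.681], [-0.022, -0.804, -0.594, 0.638], [0.0, 0.0, 0.0, 1.0]]
rocker 0.54 [310. 172. 339. 189.] [0.514 0.179 0.066]
key 0.53 [312. 173. 337. 190.] [0.514 0.168 0.07 ]
mushroom 0.62 [318. 188. 340. 204.] [0.52  0.108 0.078]
round 0.47 [333. 232. 347. 245.] [ 0.535 -0.003  0.067]
console 0.89 [294. 172. 376. 281.] [0.529 0.052 0.05 ]
console 0.54 [335. 232. 350. 242.] [0.541 0.022 0.05 ]
weight_0 0.49 [271. 199. 285. 223.] [0.421 0.125 0.034]
weight_0 0.26 [310. 186. 358. 211.] [0.532 0.161 0.034]
spare_knob_0 0.67 [274. 228. 289. 244.] [0.429 0.066 0.02 ]
syringe 0.62 [276. 245. 289. 297.] [ 0.434 -0.029  0.02 ]
tape_clear 0.83 [292. 161. 325. 181.] [0.481 0.29  0.018]
1.0 [0.27057805 0.56341498 0.22256695] [2.21996140e-01 9.75047544e-01 3.01840509e-05 4.54341229e-06] [ 0.25352037  0.86010179 -0.49814337]
```

```bash
python3 - <<'E'
import cv2
a=cv2.imread('pics/top1.png')[170:285,200:400];b=cv2.imread('pics/side1.png')[150:300,250:400]
cv2.imwrite('pics/c1.png',cv2.vconcat([cv2.resize(a,None,fx=3,fy=3,interpolation=2)[:, :600],cv2.copyMakeBorder(cv2.resize(b,(250,250)),0,5,0,350,0)]))
E
```

```text
(no output)
```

View pics/c1.png

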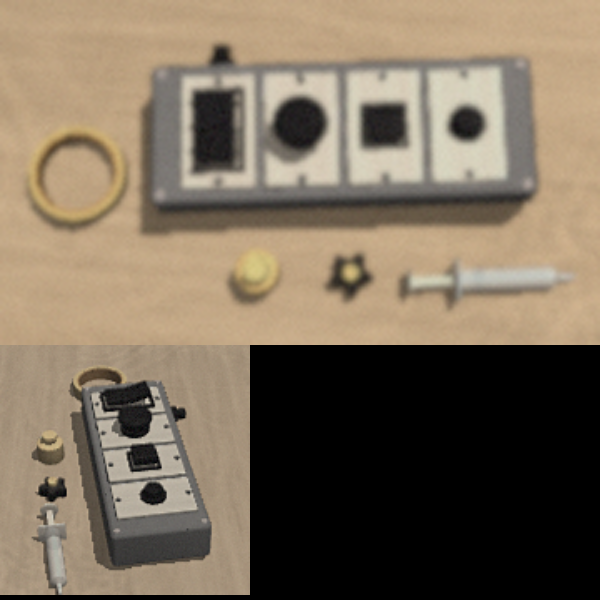

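The crops show, left to right (from +y to -y), rocker (top px ~272,213), mushroom (300,211), key (328,212) and round button (355,211). The loose things lie on the near side and the left, plus a black knob-like part at the box's far edge (~274,188). I'll fit the box pose from the corners.

```bash
python3 - <<'E'
from h import *
p=eyes.camera("top")
f=lambda u,v,z:ray(p,(200+u/3-.33,170+v/3-.33),z)
c=[f(*q,.05)[:2] for q in((152,68),(527,58),(535,190),(155,203))]
c=np.array(c);print(c.round(4).tolist(),c.mean(0))
e=c[0]-c[1]+c[3]-c[2];print('yaw',np.degrees(np.arctan2(-e[0],e[1])),np.linalg.norm(c[0]-c[1]),np.linalg.norm(c[0]-c[3]))
for n,u,v,z in(('rocker',217,130,.066),('mush',300,123,.078),('key',384,127,.07),('round',467,123,.067)):print(n,f(u,v,z))
q=eyes.camera("side")
g=lambda u,v,z:ray(q,(250+u*.6,150+(v-345)*.6),z)
for n,u,v,z in(('rocker',127,396,.066),('mush',135,413,.078),('key',145,452,.07),('round',153,489,.067)):print(n,g(u,v,z))
E
```

```text
[[0.5619, 0.239], [0.5934, -0.0355], [0.4953, -0.0464], [0.4623, 0.2241]] [0.52822311 0.09527857]
yaw 6.743220750465224 0.27630070412494206 0.10063441651645962
rocker [0.5159561  0.18381892 0.066     ]
mush [0.52338433 0.1245672  0.078     ]
key [0.52749364 0.06540166 0.07      ]
round [0.53623528 0.0066494  0.067     ]
rocker [0.51750746 0.17846773 0.066     ]
mush [0.52490195 0.1250203  0.078     ]
key [0.53297786 0.0617659  0.07      ]
round [0.53812963 0.00240016 0.067     ]
```

arm_command(
  newtons=20,
  steps=[
    {"slide": [0.033, -0.047, -0.01], "rot": [0, 0, 4], "grip": 0},
    {"slide": [0.033, -0.047, -0.01], "rot": [0, 0, 4], "grip": 0},
    {"slide": [0.033, -0.047, -0.01], "rot": [0, 0, 4], "grip": 0},
    {"slide": [0.033, -0.047, -0.01], "rot": [0, 0, 4], "grip": 0},
    {"slide": [0.033, -0.047, -0.01], "rot": [0, 0, 4], "grip": 0},
    {"slide": [0.033, -0.047, -0.01], "rot": [0, 0, 4], "grip": 0},
    {"slide": [0.033, -0.047, -0.01], "rot": [0, 0, 4], "grip": 0},
    {"slide": [0.033, -0.047, -0.01], "rot": [0, 0, 4], "grip": 0},
  ],
)

```text
time: 2.1
ee_pos: [0.5356, 0.1859, 0.1426]
eef_rot: [-0.057, 0.998, 0.0, 0.0]
ft_force: [1.5, 0.4, 0.5]
width: 0.015
grip_force: 0.0
```

arm_command(
  steps=[
    {"slide": [0.001, 0, -0.02], "grip": 0},
    {"slide": [0, 0, -0.02], "grip": 0},
    {"slide": [0, 0, -0.015], "grip": 0},
    {"grip": 0},
    {"grip": 0},
    {"grip": 0},
    {"grip": 0},
    {"grip": 0},
  ],
)

```text
schema error: expected keys rot, slide, grip
```

```bash
python3 - <<'E'
from h import *
s=snap("side",'s2.png');t=snap("top",'t2.png')
a=s["pixels"][130:280,250:400];b=t["pixels"][150:300,220:370]
cv2.imwrite('pics/c2.png',cv2.hconcat([cv2.resize(x,(400,400),interpolation=2)[:,:,::-1] for x in(a,b)]))
E
```

```text
(no output)
```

View pics/c2.png

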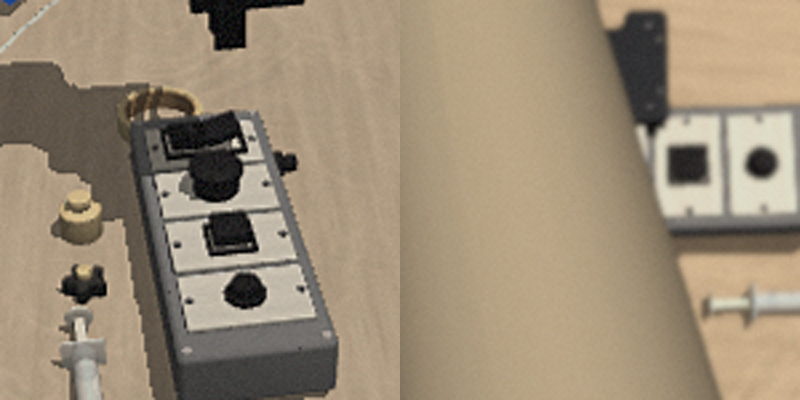

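The refused move left the fingers high. They show at left picture px ~(230,45), above the rocker's far half (~(225,130)), and the arm hides the top view. I'll descend with all keys given.

arm_command(
  steps=[
    {"slide": [0.001, 0, -0.02], "rot": [0, 0, 0], "grip": 0},
    {"slide": [0, 0, -0.02], "rot": [0, 0, 0], "grip": 0},
    {"slide": [0, 0, -0.015], "rot": [0, 0, 0], "grip": 0},
    {"slide": [0, 0, 0], "rot": [0, 0, 0], "grip": 0},
    {"slide": [0, 0, 0], "rot": [0, 0, 0], "grip": 0},
    {"slide": [0, 0, 0], "rot": [0, 0, 0], "grip": 0},
    {"slide": [0, 0, 0], "rot": [0, 0, 0], "grip": 0},
    {"slide": [0, 0, 0], "rot": [0, 0, 0], "grip": 0},
  ],
)

```text
time: 3.2
ee_pos: [0.5357, 0.1875, 0.0878]
eef_rot: [-0.055, 0.998, 0.0, 0.0]
ft_force: [0.3, -0.4, 0.3]
width: 0.0005
grip_force: 0.0
```

```bash
python3 - <<'E'
from h import *
s=snap("side",'s3.png');a=s["pixels"][130:280,250:400]
cv2.imwrite('pics/c3.png',cv2.resize(a,(600,600),interpolation=2)[:,:,::-1])
E
```

```text
(no output)
```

View pics/c3.png

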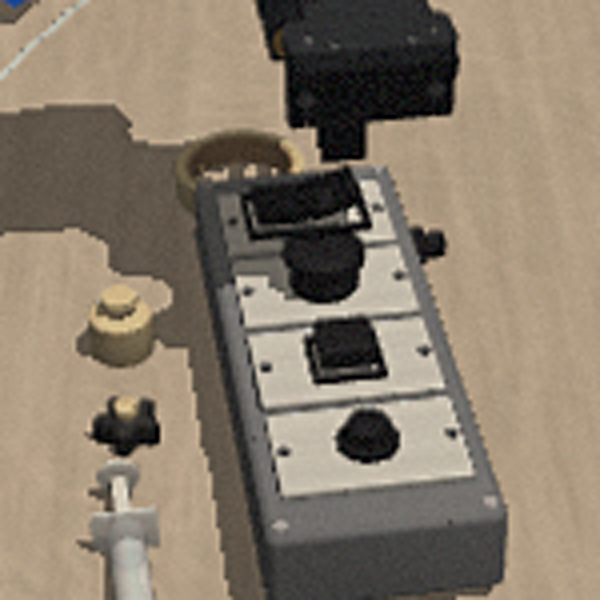

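The fingertips (px ~343,155) sit over the rocker's far half (spans ~306 to 370 px). I'll press now.

arm_command(
  steps=[
    {"slide": [0.001, -0.001, -0.008], "rot": [0, 0, 0], "grip": 0},
    {"slide": [0, 0, -0.005], "rot": [0, 0, 0], "grip": 0},
    {"slide": [0, 0, -0.004], "rot": [0, 0, 0], "grip": 0},
    {"slide": [0, 0, -0.003], "rot": [0, 0, 0], "grip": 0},
    {"slide": [0, 0, -0.002], "rot": [0, 0, 0], "grip": 0},
    {"slide": [0, 0, -0.001], "rot": [0, 0, 0], "grip": 0},
    {"slide": [0, 0, 0], "rot": [0, 0, 0], "grip": 0},
    {"slide": [0, 0, 0], "rot": [0, 0, 0], "grip": 0},
  ],
)

```text
time: 4.25
ee_pos: [0.537, 0.1864, 0.0662]
eef_rot: [-0.055, 0.998, 0.0, 0.0]
ft_force: [-4.1, -2.5, 16.6]
width: 0.0003
grip_force: 8.7
```

arm_command(
  steps=[
    {"slide": [0, 0, 0.02], "rot": [0, 0, 0], "grip": 0},
    {"slide": [0, 0, 0.025], "rot": [0, 0, 0], "grip": 0},
    {"slide": [-0.002, -0.04, 0], "rot": [0, 0, 0], "grip": 0},
    {"slide": [-0.002, -0.04, 0], "rot": [0, 0, 0], "grip": 0},
    {"slide": [-0.001, -0.04, 0], "rot": [0, 0, 0], "grip": 0},
    {"slide": [0, 0, -0.01], "rot": [0, 0, 0], "grip": 0},
    {"slide": [0, 0, -0.01], "rot": [0, 0, 0], "grip": 0},
    {"slide": [0, 0, 0], "rot": [0, 0, 0], "grip": 0},
  ],
)

```text
time: 5.25
ee_pos: [0.5307, 0.0676, 0.0883]
eef_rot: [-0.056, 0.998, 0.0, -0.001]
ft_force: [0.7, -0.1, 0.1]
width: 0.0006
grip_force: 0.0
```

```bash
python3 - <<'E'
from h import *
s=snap("side",'s4.png');a=s["pixels"][130:280,250:400]
cv2.imwrite('pics/c4.png',cv2.resize(a,(600,600),interpolation=2)[:,:,::-1])
E
```

```text
(no output)
```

View pics/c4.png

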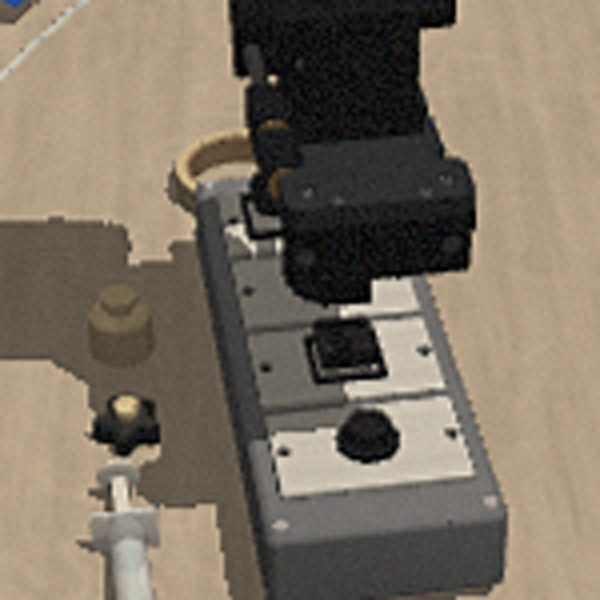

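The fingertips (px ~345,300) line up with the key (~345,345), with the mushroom and round button clear. I'll press the key.

arm_command(
  steps=[
    {"slide": [0.001, -0.002, -0.01], "rot": [0, 0, 0], "grip": 0},
    {"slide": [0, 0, -0.006], "rot": [0, 0, 0], "grip": 0},
    {"slide": [0, 0, -0.004], "rot": [0, 0, 0], "grip": 0},
    {"slide": [0, 0, -0.003], "rot": [0, 0, 0], "grip": 0},
    {"slide": [0, 0, -0.002], "rot": [0, 0, 0], "grip": 0},
    {"slide": [0, 0, -0.002], "rot": [0, 0, 0], "grip": 0},
    {"slide": [0, 0, -0.001], "rot": [0, 0, 0], "grip": 0},
    {"slide": [0, 0, 0], "rot": [0, 0, 0], "grip": 0},
  ],
)

```text
time: 6.3
ee_pos: [0.5328, 0.0644, 0.0633]
eef_rot: [-0.055, 0.998, 0.0, 0.0]
ft_force: [-8.8, -0.9, 20.8]
width: 0.0005
grip_force: 10.4
```

arm_command(
  steps=[
    {"slide": [0, 0, 0.02], "rot": [0, 0, 0], "grip": 0},
    {"slide": [0, 0, 0.04], "rot": [0, 0, 0], "grip": 0},
    {"slide": [0, 0, 0.04], "rot": [0, 0, 0], "grip": 0},
    {"slide": [-0.003, 0.03, 0.02], "rot": [0, 0, 0], "grip": 0},
    {"slide": [-0.004, 0.03, 0], "rot": [0, 0, 0], "grip": 0},
    {"slide": [0, 0, 0], "rot": [0, 0, 0], "grip": 0},
    {"slide": [0, 0, 0], "rot": [0, 0, 0], "grip": 0},
    {"slide": [0, 0, 0], "rot": [0, 0, 0], "grip": 0},
  ],
)

```text
time: 7.3
ee_pos: [0.5258, 0.1233, 0.1814]
eef_rot: [-0.055, 0.999, -0.0, -0.0]
ft_force: [0.4, -0.4, 0.6]
width: 0.0002
grip_force: 0.0
```

```bash
python3 - <<'E'
from h import *
s=snap("side",'s5.png');a=s["pixels"][130:280,250:400]
cv2.imwrite('pics/c5.png',cv2.resize(a,(600,600),interpolation=2)[:,:,::-1])
E
```

```text
(no output)
```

View pics/c5.png

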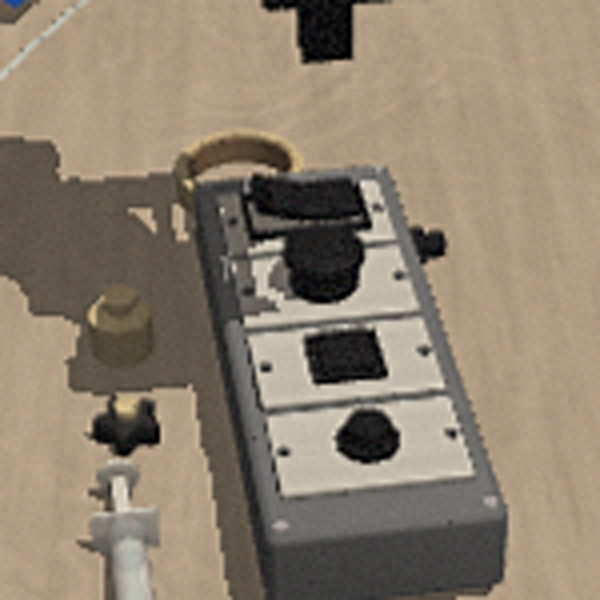

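The rocker is tipped, with its near half now raised (px ~265,185). The key is flush (~345,355), and the fingers (~327,60) are above the mushroom (~323,255).

arm_command(
  steps=[
    {"slide": [0, 0.001, -0.05], "rot": [0, 0, 0], "grip": 0},
    {"slide": [0, 0, -0.04], "rot": [0, 0, 0], "grip": 0},
    {"slide": [0, 0, -0.01], "rot": [0, 0, 0], "grip": 0},
    {"slide": [0, 0, -0.006], "rot": [0, 0, 0], "grip": 0},
    {"slide": [0, 0, -0.004], "rot": [0, 0, 0], "grip": 0},
    {"slide": [0, 0, -0.003], "rot": [0, 0, 0], "grip": 0},
    {"slide": [0, 0, 0], "rot": [0, 0, 0], "grip": 0},
    {"slide": [0, 0, 0], "rot": [0, 0, 0], "grip": 0},
  ],
)

```text
time: 8.35
ee_pos: [0.5266, 0.1255, 0.0703]
eef_rot: [-0.055, 0.998, 0.0, 0.001]
ft_force: [-2.6, -2.2, 9.5]
width: 0.0007
grip_force: 4.9
```

arm_command(
  steps=[
    {"slide": [0, 0, -0.001], "rot": [0, 0, 0], "grip": 0},
    {"slide": [0, 0, 0], "rot": [0, 0, 0], "grip": 0},
    {"slide": [0, 0, 0], "rot": [0, 0, 0], "grip": 0},
    {"slide": [0, 0, 0], "rot": [0, 0, 0], "grip": 0},
    {"slide": [0, 0, 0], "rot": [0, 0, 0], "grip": 0},
    {"slide": [0, 0, 0], "rot": [0, 0, 0], "grip": 0},
    {"slide": [0, 0, 0], "rot": [0, 0, 0], "grip": 0},
    {"slide": [0, 0, 0], "rot": [0, 0, 0], "grip": 0},
  ],
)

```text
time: 9.35
ee_pos: [0.5267, 0.1255, 0.07]
eef_rot: [-0.055, 0.998, 0.0, 0.001]
ft_force: [-6.3, -2.9, 17.2]
width: 0.0008
grip_force: 8.8
```

The button is bottomed at 70 mm with about 17 N on it, held for over a second.

```bash
python3 -c "
from bench import order
print(order.close_job())"
```

```text
the job is handed in; nothing more can be done
None
```

I handed the job in at about 9.4 s with the rocker on, the key down and the mushroom button held at the bottom with about 17 N; the round button and loose things were never touched, and no verdict came back.

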